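# Bed a terrazzo patch and hold it down with the ulekan

## Robot

A 6-joint arm with a two-finger parallel gripper is mounted at the origin on the work surface. World frame = base frame: x ahead of the robot, y to its left, z up, the work surface at z = 0. Lengths are in mm, angles in rad, forces in N, time in s.
With the tool pointing down it reaches from about 350 to 775 mm from the base axis. Payload 7.3 kg.
Tool frame: the origin (TCP) lies at the very end of the fingers, on their centre line; the grasp point (between the pads) lies 19 mm behind it; z points along the fingers, y is the line along which they close (so a half turn about z gives the same grasp; the last joint's range is limited). The gripper opens to 92 mm and grips with 3 to 60 N. Pads are 19 mm wide; open, the fingers measure 130 mm over their backs; the gripper's body (75 mm by 190 mm) begins 47 mm behind the grasp point.
Start: joints at [1.064, 0.342, 1.524, -0, 1.275, -0.146], TCP at [185.324, 491.223, 226.741] pointing down, gripper open.
Joint ranges: [-2.53, 2.53], [-0.77, 2.02], [0.04, 2.7], [-1, 4.14], [0.28, 2.66], [-3.11, 3.11]. Speed limits (rad/s): [2.57, 2.57, 3.14, 3.14, 3.14, 3.14].

## Interface

Orientations are given as [roll, pitch, yaw] about the fixed x, y, z axes, in that order (R = Rz(yaw) Ry(pitch) Rx(roll)).
In Python, from plant import bot gives the robot as it stands.
- The arm moves only by the tool jog_arm, never from a script. Its argument "targets" is a list of rows, each an object with "xyz": the shift along the tool's x, y, z as a fraction of full scale, a list of three; "spin": the turn about the tool's z as a fraction of full scale. In form: [{"xyz": [x, y, z], "spin": spin}, ...]. A call has exactly 10 rows; each row shifts and turns the commanded pose from where the row before left it, along the tool's axes as they then stand; what a row does not reach is not made up. Full scale, the value 1, is 80 mm for a shift and 0.1 rad for a turn. A row lasts 1/8 s, in which the tool goes at most 62.5 mm and 10.7 degrees, less where a joint would pass 70% of its speed; a pose out of reach is approached as far as the arm can. A call with a number of a shift or a turn outside -1 to 1 is refused whole. A call with a gripper value outside its range is refused whole. "gripper" is the opening in per cent of the stroke, from 0 (shut) to 100 (fully open), set as the call begins (left out, the last holds). The fingers move at their own pace and stop on an object; the grip force is fixed at half the most. Time passes only in rows, so rows that do not move let the fingers close, or fill a call up. It gives the time, the measured TCP pose, the force, the opening and the grip force at its end, in the units of the state.
- bot.get_obs(): the state, without advancing time (a new reading comes with each control period).
- bot.capture(name): name is "scene" or "top" or "wrist"; returns the picture (400x640x3 uint8, blue, green, red); there is no depth.
- bot.get_calibration(name): a dict with "vfov" (degrees; the focal length in pixels is half the picture's height over the tangent of half this angle, whatever the lens; pixels are square), "cx", "cy" (the principal point, pixels), "eye" and "rotation" of the camera in the world. Camera axes: x right, y down, z forward; pixel columns grow to the right and rows downward; lengths in mm; the calibration is good to about 2 mm. A picture is of the moment at which its call begins: read the wrist's pose just before it. get_calibration takes no time and is no camera call; for the wrist camera it gives the pose at the moment of the call.
- bot.close_job(): hands the job in; it is judged then, once.
The state is a dict: "time": time; "joint_positions": joint angles; "dq": joint speeds; "tau": joint torques, N m; "tool_pos": TCP position; "tcp_rot": TCP orientation; "contact_force": force on the tool from outside, world axes, zero at the start; "moment": the same for the moment, N m; "grip_width": finger opening in mm; "finger_force": force on a finger pad.
Only numpy, scipy, OpenCV 4.12 (cv2) and the standard library are available. Lean on these libraries where they do the work, as an engineer would, in place of code of your own. Each camera call takes 0.05 s, during which the arm holds its last target. There are 200 camera calls.

## Task

Repair the chipped terrazzo: lay the loose terrazzo disc flat into the round recess of the raised slab, brass dot up, and let go of it. Then take the wooden ulekan by its handle and hold it upright with its foot on the brass dot, pressing lightly with about 5 N so the disc beds down while the adhesive grabs. Finish while still holding it there, and leave the cobek, bowl, teaspoon and dish rack where they are.

Things in the scene. Friction and masses are not known exactly. Their poses are not given: they have to be found in the camera images.
- slab: Fixed square slab of speckled terrazzo, 160 x 160 x 26 mm, lying on the bench (top at z = 26 mm). Origin: centre of its underside; x and y along its sides, z up.
- recess (a point): Centre of the mouth of the round recess in the slab, level with the slab's top. Recess 56 mm across, vertical walls. In it, 9 mm below the mouth, lies a rubber bed, flat and movable up and down only.
- bed (a joint): How far the rubber bed in the recess is pushed down, m: 0 at rest, at most 0.009. It acts as a spring of 1.5 N per mm (the disc's own weight sinks it about 0.5 mm) and springs back when let go.
- patch: Loose terrazzo disc, 50 mm diameter, 14 mm thick, about 75 g, lying flat on the bench, brass dot up. Origin: centre of its underside; z is the disc's axis, up. Laid in the recess it stands about 4.5 mm proud of the slab.
- patch_mark (a point): Centre of the brass dot (20 mm across, flush) in the middle of the disc's top face.
- ulekan: Wooden pestle standing upright on its foot on the bench, 144 mm tall, about 120 g (varies by a third). Flat round foot 28 mm across, bulging to 42 mm at 12 to 30 mm height, tapering to a straight round handle 28 mm in diameter from 58 to 136 mm height. Origin: centre of the foot; z along the pestle, up to the handle's end.
- ulekan_foot (a point): Centre of the flat foot of the ulekan, the end to press with.
- cobek: Bystander: dark stone mortar dish, 176 mm across, 45 mm high, origin at the centre of its underside.
- claybowl: Bystander: small clay bowl, 100 mm across, 40 mm high, origin at the centre of its underside.
- teaspoon: Bystander: steel teaspoon 140 mm long lying along its own x, bowl end at +x, origin at its middle, underside.
- rack: Bystander: fixed white plastic dish rack 280 mm (its x) by 190 mm with three plates upright in it, 218 mm high, origin at the centre of its underside.
There are look-alikes about, which are no part of the job. Of the things that look like the ulekan, the smaller one is meant. There is more than one size of the slab; the one meant has the size given above.

How it is judged (in metres and radians):
On the way, in this order (a step that is already met when the one before it is completed fails the run):
1. the disc lies flat in the recess on its bed, dot up, let go (horizontal distance between patch and recess below 0.006 m and z of patch in the frame of recess below -0.006 m and angle between patch's own z axis and vertical below 0.08 rad and contact force between the fingers and patch below 0.1 N), for 0.2 s.
2. the ulekan is lifted clear of the bench in the gripper (height (world z) of ulekan_foot above 0.032 m and contact force between the fingers and ulekan above 1 N and contact force between ulekan and patch below 0.1 N), for 0.1 s.
At the end, for the whole second after the job is handed in: The disc lies flat (within 5 degrees), dot up, in the recess; the gripped ulekan stands on it upright within 6 degrees, foot centre within 9 mm of the dot's centre, pressing with 2 to 9 N (bed pushed down), steady, touching neither slab nor anything else, and nothing but the ulekan presses the disc (all of step 1 and horizontal distance between ulekan_foot and patch_mark below 0.009 m and angle between ulekan's own z axis and vertical below 0.1 rad and contact force between ulekan and patch between 2 and 9 N and value of joint bed above 0.0015 m and contact force between the fingers and ulekan above 1 N and contact force between the arm and patch below 0.1 N and contact force between ulekan and slab below 0.2 N and linear speed of ulekan below 0.01 m/s); the arm keeps its last pose, push and grip.
It fails at once if the disc is pressed hard (over 25 N) with the ulekan (contact force between ulekan and patch above 25 N).
It fails at once if a bystander is moved more than 20 mm (distance of any of cobek, claybowl, teaspoon from where it was at the start of the episode above 0.02 m).
It fails at once if the dish rack is struck (contact force between any of the arm, the fingers and rack above 3 N).
It also fails if it takes over 62 s, if anything falls off the work surface, if the arm or the gripper's body presses on something with over 40 N, if the wrist force passes 120 N, or if a joint passes its speed limit or range.

## Working session

There is one attempt and no reset: what is moved stays moved. The work goes in short steps, Python scripts to look and compute and a tool call to move; the robot and the scene stay as the last step left them, time stands still between calls to the robot, and variables do not carry over. Pictures are saved under pics/ and viewed, at most 10 in all, crops included, and the job is handed in when it is done.

Besides the shell and the picture viewer there is one more tool, called after "Emit:" by a JSON object that holds its "name" and its "arguments", one argument or row to a line. jog_arm: Moves the arm, as the interface text tells. Shift numbers are shares of 80 mm and turn numbers shares of 0.1 rad, none past 1 either way. Its arguments: {"type":"object","properties":{"targets":{"type":"array","items":{"type":"object","properties":{"xyz":{"type":"array","items":{"type":"number"}},"spin":{"type":"number"}}}},"gripper":{"type":"number"}},"required":["targets"]}

```bash
mkdir -p pics; ls
python3 - <<'E'
from plant import bot
import cv2
for n in("scene","top"):
    c=bot.get_calibration(n);print(n,c)
    cv2.imwrite(f"pics/{n}0.png",bot.capture(n))
print(bot.get_obs())
E
```

```text
pics
scene {'vfov': 56.2137090259602, 'cx': 321.67030756402767, 'cy': 197.49696596354892, 'eye': array([ 952.62583678,  605.2776264 , 1119.95620179]), 'rotation': array([-2.58296577, -0.01004072,  2.41685413])}
top {'vfov': 53.90511191307245, 'cx': 318.40758293376217, 'cy': 193.84692153059947, 'eye': array([ 273.37538835,  110.68623789, 1443.14549595]), 'rotation': array([-2.98429035,  0.00736016, -1.56872405])}
{'time': 0.1, 'joint_positions': array([ 1.06396319e+00,  3.42631482e-01,  1.52492744e+00, -2.30652616e-05,
        1.27538862e+00, -1.45983938e-01]), 'dq': array([-0.00057135, -0.00033978, -0.00132096, -0.00012914,  0.00030492,
       -0.00040791]), 'tau': array([ 1.09590153e-03, -4.32002056e+01, -2.44696140e+01,  7.18720257e-02,
        5.27133280e-02, -3.17768706e-05]), 'tool_pos': array([185.16061236, 490.87549044, 226.12357286]), 'tcp_rot': array([-3.14024896e+00, -1.75268532e-04,  2.78075007e+00]), 'contact_force': array([-0.52166963,  0.25761372, -0.09177026]), 'moment': array([-0.01693854,  0.06027949, -0.01085807]), 'finger_force': 0.0, 'grip_width': 91.52185319698899}
```

View pics/scene0.png

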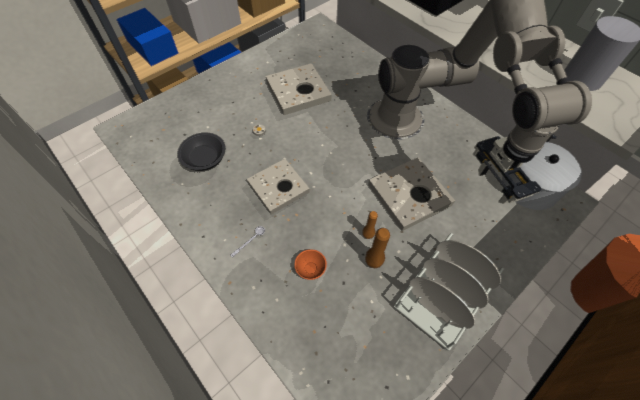

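View pics/top0.png

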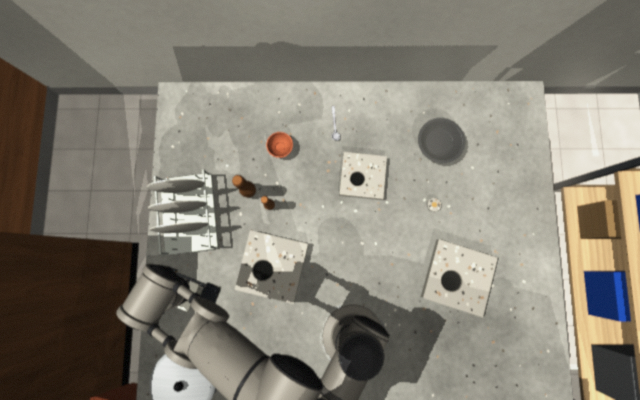

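Scene view: the slab meant (smallest) is at about (278,185) with its recess at (285,186). The patch is at (259,129) and the small ulekan at (370,225). Top view: recess (357,179), patch (434,204), small ulekan (267,203) with the big one beside it at (244,186).

```bash
cat > h.py <<'E'
import numpy as np,cv2
from scipy.spatial.transform import Rotation as R
def ray(c,u,v):
    f=200/np.tan(np.radians(c["vfov"]/2))
    d=R.from_euler("xyz",c["rotation"]).as_matrix()@np.array([(u-c["cx"])/f,(v-c["cy"])/f,1])
    return np.array(c["eye"],float),d
def onz(c,u,v,z):
    e,d=ray(c,u,v);return e+d*(z-e[2])/d[2]
def proj(c,p):
    f=200/np.tan(np.radians(c["vfov"]/2))
    q=R.from_euler("xyz",c["rotation"]).as_matrix().T@(np.array(p,float)-c["eye"])
    return f*q[0]/q[2]+c["cx"],f*q[1]/q[2]+c["cy"]
def blobs(m,lo=20):
    n,l,s,ce=cv2.connectedComponentsWithStats(m.astype(np.uint8))
    return [(s[i].tolist(),ce[i].round(1).tolist()) for i in range(1,n) if s[i][4]>=lo]
E
python3 - <<'E'
from h import *
from plant import bot
for n,rec,pat,ul in(("scene",(265,170,305,203),(249,120,269,138),(355,205,380,242)),("top",(342,165,370,192),(424,194,445,213),(256,192,277,213))):
    im=cv2.imread(f"pics/{n}0.png");c=bot.get_calibration(n)
    hsv=cv2.cvtColor(im,cv2.COLOR_BGR2HSV)
    def crop(m,b):
        z=np.zeros(m.shape,bool);z[b[1]:b[3],b[0]:b[2]]=m[b[1]:b[3],b[0]:b[2]];return z
    for nm,m,b,z in(("rec",hsv[...,2]<60,rec,22),("patlight",(hsv[...,2]>165),pat,14),("brass",(hsv[...,1]>80),pat,14),("ul",(hsv[...,1]>110),ul,144)):
        for s,ce in blobs(crop(m,b),8): 
            print(n,nm,s,ce,onz(c,*ce,z).round(1))
            if nm=="ul":print("  bottom",onz(c,s[0]+s[2]/2,s[1]+s[3],0).round(),"all z0 corners",[onz(c,x,y,0).round() for x in(s[0],s[0]+s[2]) for y in (s[1],s[1]+s[3])])
    im2=im[ul[1]-15:ul[3]+10,ul[0]-35:ul[2]+25]; cv2.imwrite(f"pics/u_{n}.png",cv2.resize(im2,None,fx=6,fy=6,interpolation=cv2.INTER_CUBIC))
a=cv2.imread("pics/u_scene.png");b=cv2.imread("pics/u_top.png")
print(a.shape,b.shape)
E
```

```text
scene rec [278, 181, 14, 11, 121] [284.4, 185.8] [556. -24.  22.]
scene patlight [254, 124, 11, 10, 53] [259.2, 128.2] [ 457.9 -307.    14. ]
scene brass [256, 127, 6, 4, 19] [258.6, 128.5] [ 460.7 -307.2   14. ]
scene ul [363, 211, 17, 31, 302] [371.5, 227.4] [499.4 328.6 144. ]
  bottom [471. 326.   0.] all z0 corners [array([409., 224.,   0.]), array([492., 307.,   0.]), array([365., 263.,   0.]), array([450., 344.,   0.])]
top rec [351, 173, 13, 12, 122] [356.9, 178.5] [556.1 -19.9  22. ]
top patlight [424, 194, 21, 19, 338] [434.6, 203.6] [ 464.3 -303.3   14. ]
top brass [432, 202, 5, 5, 22] [434.1, 204.1] [ 462.5 -301.4   14. ]
top ul [261, 196, 13, 13, 106] [267.1, 202.3] [450.7 291.8 144. ]
  bottom [445. 310.   0.] all z0 corners [array([494., 335.,   0.]), array([445., 334.,   0.]), array([494., 287.,   0.]), array([445., 286.,   0.])]
(372, 510, 3) (276, 486, 3)
```

Emit:
{"name": "jog_arm", "arguments": {
  "targets": [
    {"xyz": [-0.62, -0.42, -0.15]},
    {"xyz": [-0.62, -0.42, -0.15]},
    {"xyz": [-0.62, -0.42, 0]},
    {"xyz": [-0.62, -0.42, 0]},
    {"xyz": [-0.62, -0.42, 0]},
    {"xyz": [-0.62, -0.42, 0]},
    {"xyz": [-0.62, -0.42, 0]},
    {"xyz": [-0.3, -0.64, 0]},
    {"xyz": [-0.3, -0.64, 0]},
    {"xyz": [-0.3, -0.64, 0]}
  ],
  "gripper": 100
}}

```text
invalid input
```

Emit:
{"name": "jog_arm", "arguments": {
  "targets": [
    {"xyz": [-0.3, -0.64, 0.1]},
    {"xyz": [-0.3, -0.64, 0.1]},
    {"xyz": [-0.3, -0.64, 0.1]},
    {"xyz": [-0.3, -0.64, 0.2]},
    {"xyz": [-0.3, -0.64, 0.2]},
    {"xyz": [0, 0, 0.1]},
    {"xyz": [0, 0, 0]},
    {"xyz": [0, 0, 0]},
    {"xyz": [0, 0, 0]},
    {"xyz": [0, 0, 0]}
  ]
}}

```text
invalid input
```

Run:
```python
from h import *
from plant import bot
o=bot.get_obs();c=bot.get_calibration("wrist");print(o["tool_pos"],o["tcp_rot"],c)
im=bot.capture("wrist");cv2.imwrite("pics/w1.png",im)
print(proj(c,[461,-304,14]),proj(c,o["tool_pos"]))
```

```text
[185.16061236 490.87549044 226.12357286] [-3.14024896e+00 -1.75268532e-04  2.78075007e+00] {'vfov': 69.35790404450987, 'cx': 320.9786851877537, 'cy': 200.9090701563856, 'eye': array([110.47643968, 519.19438625, 382.94746558]), 'rotation': array([2.84260526e+00, 1.17219912e-03, 1.20936639e+00])}
(np.float64(-27.45257651042948), np.float64(461.36376041287923)) (np.float64(321.1517079274917), np.float64(251.14950829813102))
```

View pics/w1.png

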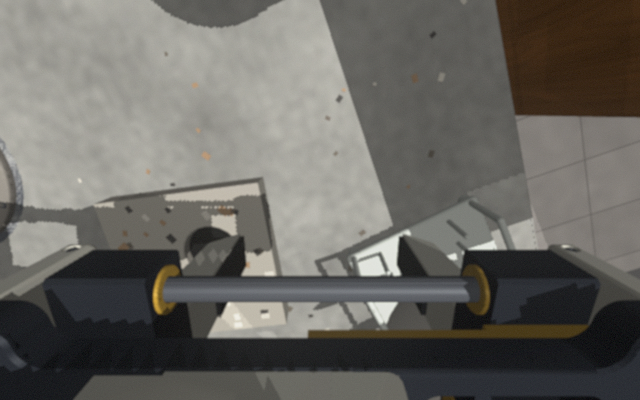

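The wrist image shows the gripper at the bottom, with the TCP at about (321,251), over the big slab and the rack corner. The move calls were refused, probably because `spin` was missing.

Emit:
{"name": "jog_arm", "arguments": {
  "targets": [
    {"xyz": [-0.62, -0.42, -0.15], "spin": 0},
    {"xyz": [-0.62, -0.42, -0.15], "spin": 0},
    {"xyz": [-0.62, -0.42, 0], "spin": 0},
    {"xyz": [-0.62, -0.42, 0], "spin": 0},
    {"xyz": [-0.62, -0.42, 0], "spin": 0},
    {"xyz": [-0.62, -0.42, 0], "spin": 0},
    {"xyz": [-0.62, -0.42, 0], "spin": 0},
    {"xyz": [-0.3, -0.64, 0], "spin": 0},
    {"xyz": [-0.3, -0.64, 0], "spin": 0},
    {"xyz": [-0.3, -0.64, 0], "spin": 0}
  ],
  "gripper": 100
}}

```text
time: 1.4
tool_pos: [440.1, -22.3, 250.6]
tcp_rot: [3.141, -0.0, 2.781]
contact_force: [0.8, -0.3, -0.2]
grip_width: 91.7
finger_force: 0.0
```

Emit:
{"name": "jog_arm", "arguments": {
  "targets": [
    {"xyz": [-0.3, -0.64, 0.1], "spin": 0},
    {"xyz": [-0.3, -0.64, 0.1], "spin": 0},
    {"xyz": [-0.3, -0.64, 0.2], "spin": 0},
    {"xyz": [-0.3, -0.64, 0.3], "spin": 0},
    {"xyz": [-0.3, -0.64, 0.3], "spin": 0},
    {"xyz": [0, 0, 0], "spin": 0},
    {"xyz": [0, 0, 0], "spin": 0},
    {"xyz": [0, 0, 0], "spin": 0},
    {"xyz": [0, 0, 0], "spin": 0},
    {"xyz": [0, 0, 0], "spin": 0}
  ]
}}

```text
time: 2.65
tool_pos: [462.5, -301.8, 171.3]
tcp_rot: [-3.141, 0.001, 2.782]
contact_force: [-0.1, -1.1, -1.1]
grip_width: 91.9
finger_force: 0.0
```

Run:
```python
from h import *
from plant import bot
o=bot.get_obs();c=bot.get_calibration("wrist");print(o["tool_pos"],o["tcp_rot"],c["eye"],c["rotation"])
im=bot.capture("wrist");cv2.imwrite("pics/w2.png",im)
print(proj(c,[461,-304,14]),proj(c,o["tool_pos"]))
```

```text
[ 462.48941158 -301.82486151  171.29565303] [-3.14134833e+00  9.31390563e-04  2.78194674e+00] [ 387.56002341 -273.70588455  328.02120878] [2.84150942e+00 4.91429333e-05 1.21043308e+00]
(np.float64(318.8009444971532), np.float64(185.74536067923145)) (np.float64(321.17209284744683), np.float64(251.1382087895751))
```

View pics/w2.png

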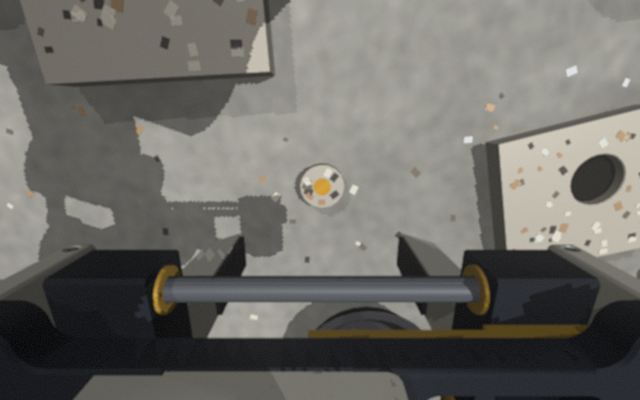

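The brass dot is at (321,186), with the disc around it about 50 px wide. The target slab's recess is at about (598,178).

Run:
```python
from h import *
from plant import bot
c=bot.get_calibration("wrist");im=cv2.imread("pics/w2.png");h=cv2.cvtColor(im,cv2.COLOR_BGR2HSV)
m=(h[...,1]>150)&(h[...,2]>120);m[:160]=0;m[210:]=0;m[:,:290]=0;m[:,350:]=0
for s,ce in blobs(m):print("brass",s,ce,onz(c,*ce,14))
m=h[...,2]<75;m[:140]=0;m[215:]=0;m[:,:560]=0
for s,ce in blobs(m,200):
    print("rec",s,ce,onz(c,*ce,22));
    cnt=max(cv2.findContours(m.astype(np.uint8),0,1)[0],key=len)
    P=np.array([onz(c,*q[0],26)[:2] for q in cnt],np.float32);print(cv2.minEnclosingCircle(P),cv2.fitEllipse(P))
```

```text
brass [314, 180, 16, 15, 183] [321.7, 186.6] [ 462.94389019 -301.41133478   14.        ]
rec [572, 155, 51, 46, 1673] [596.0, 177.1] [555.66484554 -19.74070332  22.        ]
((555.9137573242188, -22.913061141967773), 26.582752227783203) ((553.9782104492188, -23.243606567382812), (45.21268081665039, 53.36553192138672), 17.957395553588867)
```

Emit:
{"name": "jog_arm", "arguments": {
  "targets": [
    {"xyz": [0, 0, 0.6], "spin": 0},
    {"xyz": [0, 0, 0.6], "spin": 0},
    {"xyz": [0, 0, 0.5], "spin": 0},
    {"xyz": [0, 0, 0.35], "spin": 0},
    {"xyz": [0, 0, 0], "spin": 0},
    {"xyz": [0, 0, 0], "spin": 0},
    {"xyz": [0, 0, 0], "spin": 0},
    {"xyz": [0, 0, 0], "spin": 0},
    {"xyz": [0, 0, 0], "spin": 0},
    {"xyz": [0, 0, 0], "spin": 0}
  ]
}}

```text
time: 3.95
tool_pos: [462.2, -302.4, 6.9]
tcp_rot: [3.142, 0.0, 2.781]
contact_force: [-0.0, -0.3, -0.4]
grip_width: 92.0
finger_force: 0.0
```

Emit:
{"name": "jog_arm", "arguments": {
  "targets": [
    {"xyz": [0, 0, 0], "spin": 0},
    {"xyz": [0, 0, 0], "spin": 0},
    {"xyz": [0, 0, 0], "spin": 0},
    {"xyz": [0, 0, 0], "spin": 0},
    {"xyz": [0, 0, 0], "spin": 0},
    {"xyz": [0, 0, 0], "spin": 0},
    {"xyz": [0, 0, 0], "spin": 0},
    {"xyz": [0, 0, 0], "spin": 0},
    {"xyz": [0, 0, 0], "spin": 0},
    {"xyz": [0, 0, 0], "spin": 0}
  ],
  "gripper": 0
}}

```text
time: 5.2
tool_pos: [462.2, -302.4, 6.7]
tcp_rot: [3.141, -0.0, 2.781]
contact_force: [-0.8, 0.5, -0.6]
grip_width: 48.6
finger_force: 30.0
```

Emit:
{"name": "jog_arm", "arguments": {
  "targets": [
    {"xyz": [0, 0, -0.4], "spin": 0},
    {"xyz": [0, 0, -0.6], "spin": 0},
    {"xyz": [0.02, 0.62, -0.2], "spin": 0},
    {"xyz": [0.02, 0.61, 0], "spin": 0},
    {"xyz": [0.02, 0.62, 0], "spin": 0},
    {"xyz": [0.02, 0.61, 0], "spin": 0},
    {"xyz": [0.03, 0.62, 0], "spin": 0},
    {"xyz": [0.02, 0.61, 0], "spin": 0},
    {"xyz": [0, 0, 0], "spin": 0},
    {"xyz": [0, 0, 0], "spin": 0}
  ]
}}

```text
time: 6.45
tool_pos: [556.4, -22.7, 102.5]
tcp_rot: [-3.141, -0.0, 2.781]
contact_force: [0.7, -0.1, -1.6]
grip_width: 48.6
finger_force: 30.0
```

```bash
cat > m.py <<'E'
from h import *
from plant import bot
import sys
o=bot.get_obs();c=bot.get_calibration("wrist");print(o["tool_pos"],o["tcp_rot"],o["grip_width"],o["finger_force"])
im=bot.capture("wrist");cv2.imwrite("pics/"+sys.argv[1],im)
E
python3 m.py w3.png
```

```text
[556.37728625 -22.72536519 102.52921418] [-3.14121188e+00 -4.17776022e-04  2.78146654e+00] 48.61994012341719 29.99985694885254
```

View pics/w3.png

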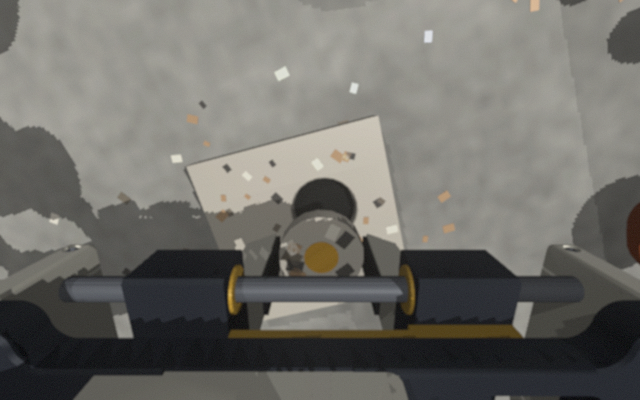

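The held disc's dot is at (321,257) and level. The recess mouth's upper rim is visible around (323,180), and the disc covers the lower half.

```bash
cat > r.py <<'E'
from h import *
from plant import bot
import sys
from scipy.optimize import least_squares
o=bot.get_obs();c=bot.get_calibration("wrist");im=cv2.imread("pics/"+sys.argv[1]);h=cv2.cvtColor(im,cv2.COLOR_BGR2HSV)
t=o["tool_pos"]
m=(h[...,2]<70);m[:150]=0;m[215:]=0;m[:,:280]=0;m[:,365:]=0
cols=[u for u in range(280,365) if m[:,u].any()]
P=[]
for u in cols:
    v=np.argmax(m[:,u]);
    if v<206:P.append(onz(c,u,v-.5,26)[:2])
P=np.array(P);print(len(P))
for r in(28,None):
    f=(lambda q:np.hypot(*(P-q[:2]).T)-28) if r else (lambda q:np.hypot(*(P-q[:2]).T)-q[2])
    s=least_squares(f,[556,-22,28][:2 if r else 3],loss="soft_l1");print("recess",s.x,np.abs(s.fun).max())
m=(h[...,1]>150)&(h[...,2]>90);m[:235]=0;m[276:]=0;m[:,:295]=0;m[:,345:]=0
for s,ce in blobs(m,60):
    p=onz(c,*ce,t[2]+7.3);print("dot",s,ce,p, "dot-tcp",p-t)
E
python3 r.py w3.png
```

```text
61
recess [558.30382525 -21.52669832] 1.436514221677232
recess [556.23285243 -20.75203398  26.09283599] 0.5572376582177085
dot [305, 243, 33, 29, 741] [320.9, 257.1] [556.37871277 -23.48447631 109.892548  ] dot-tcp [ 0.03180935 -0.1842268   7.3       ]
```

Emit:
{"name": "jog_arm", "arguments": {
  "targets": [
    {"xyz": [-0.5, 0, 0], "spin": 0},
    {"xyz": [-0.2, 0, 0.4], "spin": 0},
    {"xyz": [0, 0, 0.1], "spin": 0},
    {"xyz": [0, 0, 0], "spin": 0},
    {"xyz": [0, 0, 0], "spin": 0},
    {"xyz": [0, 0, 0], "spin": 0},
    {"xyz": [0, 0, 0], "spin": 0},
    {"xyz": [0, 0, 0], "spin": 0},
    {"xyz": [0, 0, 0], "spin": 0},
    {"xyz": [0, 0, 0], "spin": 0}
  ]
}}

```text
time: 7.75
tool_pos: [609.1, -42.3, 62.7]
tcp_rot: [3.142, -0.0, 2.781]
contact_force: [-0.6, 0.3, -0.2]
grip_width: 48.8
finger_force: 30.0
```

```bash
python3 m.py w4.png
python3 - <<'E'
from h import *
from plant import bot
c=bot.get_calibration("wrist");o=bot.get_obs();print(proj(c,[556.5,-21.5,26]),proj(c,[556.5,-21.5,17]))
E
```

```text
[609.06233666 -42.27899189  62.69488555] [ 3.14151245e+00 -1.41813746e-05  2.78082642e+00] 48.75697604509956 29.999968707561493
(np.float64(322.43031134033697), np.float64(148.63009681655387)) (np.float64(322.3647621246103), np.float64(147.04825299513445))
```

View pics/w4.png

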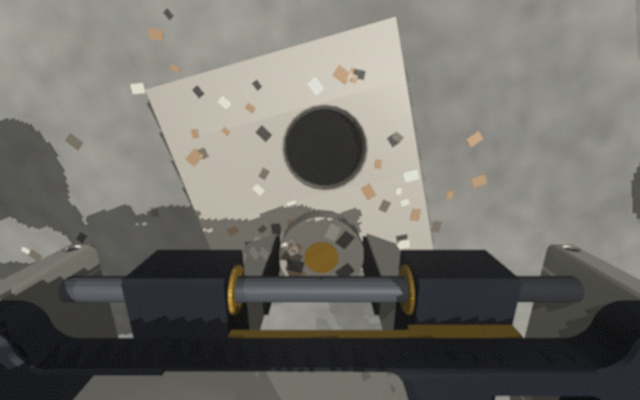

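The recess is now fully visible as a disc centred at about (325,147) with a visible rim. The dot is at (321,257).

Run:
```python
from h import *
from plant import bot
o=bot.get_obs();c=bot.get_calibration("wrist");im=cv2.imread("pics/w4.png");h=cv2.cvtColor(im,cv2.COLOR_BGR2HSV)
t=o["tool_pos"];yaw=o["tcp_rot"][2];ax=np.array([np.cos(yaw),np.sin(yaw)]);ay=np.array([np.sin(yaw),-np.cos(yaw)])
for th in(50,100,150):
    m=(h[...,2]<th).astype(np.uint8);m[:90]=0;m[200:]=0;m[:,:270]=0;m[:,380:]=0
    n,l,s,ce=cv2.connectedComponentsWithStats(m);i=l[147,325];cnt=max(cv2.findContours((l==i).astype(np.uint8),0,1)[0],key=len)
    z=17 if th==50 else 26
    P=np.array([onz(c,*q[0],z)[:2] for q in cnt],np.float32);e=cv2.fitEllipse(P);d=np.array(e[0])-t[:2]
    print(th,s[i],ce[i],e,"tool d",d@ax,d@ay)
m=(h[...,1]>150)&(h[...,2]>90);m[:235]=0;m[276:]=0;m[:,:295]=0;m[:,345:]=0
for s,ce in blobs(m,60):
    p=onz(c,*ce,t[2]+7.3);d=(p-t)[:2];print("dot",s,d@ax,d@ay)
```

```text
50 [ 288  110   74   74 2990] [325.18695652 150.80501672] ((558.3700561523438, -20.26329803466797), (47.84537887573242, 50.79275131225586), 172.6411895751953) tool d 55.17924920387222 2.6955715218365155
100 [ 284  106   82   83 5191] [324.79252552 146.73145829] ((556.9020385742188, -19.96297264099121), (52.530818939208984, 53.531253814697266), 130.63485717773438) tool d 56.65877898426984 2.4583741763883435
150 [ 283  105   84   85 5641] [324.51214324 147.06647757] ((557.125732421875, -20.25449562072754), (55.12227249145508, 55.532466888427734), 126.80558776855469) tool d 56.34658099695485 2.264577886666183
dot [305, 243, 33, 29, 732] -0.10337570360816736 -0.17724927293677828
```

Emit:
{"name": "jog_arm", "arguments": {
  "targets": [
    {"xyz": [0.4, 0.03, 0], "spin": 0},
    {"xyz": [0.31, 0, 0], "spin": 0},
    {"xyz": [0, 0, 0], "spin": 0},
    {"xyz": [0, 0, 0.2], "spin": 0},
    {"xyz": [0, 0, 0.1], "spin": 0},
    {"xyz": [0, 0, 0.04], "spin": 0},
    {"xyz": [0, 0, 0.04], "spin": 0},
    {"xyz": [0, 0, 0.04], "spin": 0},
    {"xyz": [0, 0, 0], "spin": 0},
    {"xyz": [0, 0, 0], "spin": 0}
  ]
}}

```text
time: 9.05
tool_pos: [556.9, -20.0, 29.3]
tcp_rot: [3.141, 0.0, 2.781]
contact_force: [-0.1, -0.5, -1.0]
grip_width: 48.6
finger_force: 30.0
```

Emit:
{"name": "jog_arm", "arguments": {
  "targets": [
    {"xyz": [0, 0, 0.01], "spin": 0},
    {"xyz": [0, 0, 0], "spin": 0},
    {"xyz": [0, 0, 0], "spin": 0},
    {"xyz": [0, 0, 0], "spin": 0},
    {"xyz": [0, 0, 0], "spin": 0},
    {"xyz": [0, 0, 0], "spin": 0},
    {"xyz": [0, 0, -0.2], "spin": 0},
    {"xyz": [0, 0, -0.6], "spin": 0},
    {"xyz": [-0.3, 0, -0.6], "spin": 0},
    {"xyz": [0, 0, 0], "spin": 0}
  ],
  "gripper": 100
}}

```text
time: 10.3
tool_pos: [582.9, -29.4, 145.8]
tcp_rot: [3.14, 0.011, 2.78]
contact_force: [-0.9, -0.1, 0.4]
grip_width: 92.1
finger_force: 0.0
```

```bash
python3 m.py w5.png
```

```text
[582.94198282 -29.42714217 145.84585627] [3.13961614 0.0109037  2.78046418] 92.0614202496935 0.0
```

View pics/w5.png

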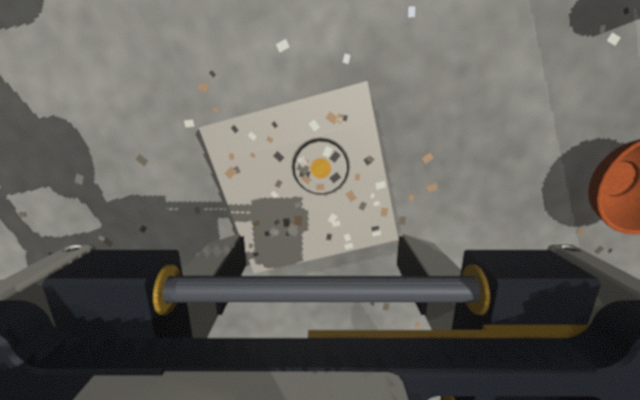

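The disc sits inside the recess, with a dark gap ring all round it and the dot at (321,168).

Run:
```python
from h import *
from plant import bot
o=bot.get_obs();c=bot.get_calibration("wrist");im=cv2.imread("pics/w5.png");h=cv2.cvtColor(im,cv2.COLOR_BGR2HSV)
print(o["tool_pos"],o["tcp_rot"])
m=(h[...,1]>150)&(h[...,2]>90);m[:150]=0;m[190:]=0;m[:,:300]=0;m[:,340:]=0
for s,ce in blobs(m,60):print("dot",s,ce,onz(c,*ce,30.5))
a=bot.get_calibration("scene");b=bot.get_calibration("top")
def tri(p,q):
    e,d=ray(a,*p);f,g=ray(b,*q);k=np.linalg.lstsq(np.c_[d,-g],f-e,rcond=None)[0]
    return e+d*k[0],f+g*k[1]
print("small",tri((371.5,227.4),(267.1,202.3)))
for n,c in(("scene",a),("top",b)):
    im=cv2.imread(f"pics/{n}0.png");h=cv2.cvtColor(im,cv2.COLOR_BGR2HSV);m=h[...,1]>110
    if n=="scene":m[:, :355]=0;m[:,395:]=0;m[:200]=0;m[275:]=0
    else:m[:,:228]=0;m[:,280:]=0;m[:165]=0;m[215:]=0
    for s,ce in blobs(m,30):
        print(n,s,ce)
        l=(m[s[1]:s[1]+s[3],s[0]:s[0]+s[2]]);y,x=np.nonzero(l);print([(int(r)+s[1],int(x[y==r].min())+s[0],int(x[y==r].max())+s[0]) for r in np.unique(y)][::3])
```

```text
[580.71250751 -28.87155665 143.09878759] [3.14053854 0.00530403 2.78055222]
dot [312, 159, 18, 19, 269] [320.4, 167.9] [553.59682966 -19.18217025  30.5       ]
small (array([460.85402322, 305.09354504,  60.95537179]), array([462.05901021, 303.38130015,  60.88116035]))
scene [363, 211, 27, 57, 823] [375.5, 241.6]
[(211, 372, 374), (214, 370, 376), (217, 369, 376), (220, 368, 375), (223, 367, 375), (226, 366, 374), (229, 363, 386), (232, 363, 388), (235, 363, 389), (238, 367, 388), (241, 374, 387), (244, 373, 386), (247, 372, 385), (250, 369, 384), (253, 367, 383), (256, 366, 384), (259, 366, 384), (262, 367, 383), (265, 369, 380)]
top [232, 175, 23, 22, 282] [243.6, 186.0]
[(175, 237, 237), (178, 233, 242), (181, 233, 245), (184, 234, 251), (187, 238, 254), (190, 240, 254), (193, 241, 253), (196, 247, 250)]
top [261, 196, 13, 13, 106] [267.1, 202.3]
[(196, 263, 265), (199, 261, 268), (202, 262, 273), (205, 264, 273), (208, 267, 271)]
```

Emit:
{"name": "jog_arm", "arguments": {
  "targets": [
    {"xyz": [0, 0, -0.6], "spin": 0},
    {"xyz": [0.35, 0.42, -0.4], "spin": 0},
    {"xyz": [0.36, 0.42, -0.22], "spin": 0},
    {"xyz": [0.36, 0.42, 0], "spin": 0},
    {"xyz": [0.36, 0.42, 0], "spin": 0},
    {"xyz": [0.36, 0.42, 0], "spin": 0},
    {"xyz": [0.36, 0.42, 0], "spin": 0},
    {"xyz": [0.35, 0.42, 0], "spin": 0},
    {"xyz": [0.35, 0.42, 0], "spin": 0},
    {"xyz": [0, 0, 0], "spin": -1}
  ]
}}

```text
time: 11.6
tool_pos: [458.4, 305.7, 236.8]
tcp_rot: [-3.14, -0.003, 2.887]
contact_force: [0.3, 0.3, -0.3]
grip_width: 91.7
finger_force: 0.0
```

Emit:
{"name": "jog_arm", "arguments": {
  "targets": [
    {"xyz": [0, 0, 0], "spin": -1},
    {"xyz": [0, 0, 0], "spin": -1},
    {"xyz": [0, 0, 0], "spin": -1},
    {"xyz": [0, 0, 0], "spin": -1},
    {"xyz": [0, 0, 0], "spin": -1},
    {"xyz": [0, 0, 0], "spin": -1},
    {"xyz": [0, 0, 0], "spin": -1},
    {"xyz": [0, 0, 0], "spin": -1},
    {"xyz": [0, 0, 0], "spin": -1},
    {"xyz": [0, 0, 0], "spin": -1}
  ]
}}

```text
time: 12.85
tool_pos: [459.7, 303.1, 236.9]
tcp_rot: [3.141, -0.003, -2.399]
contact_force: [0.2, -0.1, -0.0]
grip_width: 92.2
finger_force: 0.0
```

Emit:
{"name": "jog_arm", "arguments": {
  "targets": [
    {"xyz": [0, 0, 0], "spin": -1},
    {"xyz": [0, 0, 0], "spin": -1},
    {"xyz": [0, 0, 0], "spin": -0.3},
    {"xyz": [0, 0, 0], "spin": 0},
    {"xyz": [0, 0, 0], "spin": 0},
    {"xyz": [0, 0, 0], "spin": 0},
    {"xyz": [0, 0, 0], "spin": 0},
    {"xyz": [0, 0, 0], "spin": 0},
    {"xyz": [0, 0, 0], "spin": 0},
    {"xyz": [0, 0, 0], "spin": 0}
  ]
}}

```text
time: 14.1
tool_pos: [460.8, 303.5, 237.9]
tcp_rot: [3.142, 0.0, -2.172]
contact_force: [1.1, -0.0, -0.3]
grip_width: 91.6
finger_force: 0.0
```

```bash
python3 m.py w6.png
python3 - <<'E'
from h import *
from plant import bot
c=bot.get_calibration("wrist");print(proj(c,[461.5,304,144]),proj(c,[461.5,304,58]))
E
```

```text
[460.78401589 303.46895154 237.93509477] [ 3.14157441e+00  6.81421944e-05 -2.17249284e+00] 91.55364619708124 0.0
(np.float64(320.7860349343634), np.float64(204.51655597078826)) (np.float64(320.8233127167732), np.float64(182.43661707445176))
```

View pics/w6.png

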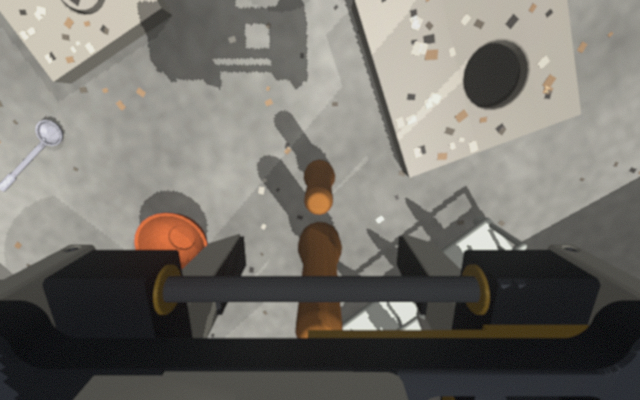

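The small ulekan's lit end cap is at about (319,203) and its bulge at (319,175). The big one lies below it in the image, at about (320,245) to (318,335), towards tool −x. Both fingers have free space.

Run:
```python
from h import *
from plant import bot
o=bot.get_obs();c=bot.get_calibration("wrist");im=cv2.imread("pics/w6.png");h=cv2.cvtColor(im,cv2.COLOR_BGR2HSV)
t=o["tool_pos"];yaw=o["tcp_rot"][2];ax=np.array([np.cos(yaw),np.sin(yaw)]);ay=np.array([np.sin(yaw),-np.cos(yaw)])
for th in(60,150,190):
    m=(h[...,1]>110)&(h[...,2]>th);m[:145]=0;m[220:]=0;m[:,:290]=0;m[:,350:]=0
    for s,ce in blobs(m,60):
        p=onz(c,*ce,144);d=(p-t)[:2];print(th,s,ce,p,"tool",d@ax,d@ay)
        # bulge top row -> outermost silhouette at z~21
        q=onz(c,ce[0],s[1],21);d=(q-t)[:2];print("  bulge edge z21, minus 21:",d@ax-21,d@ay)
```

```text
60 [305, 161, 29, 54, 1270] [318.6, 187.2] [453.88729168 289.47932891 144.        ] tool 15.471039587478659 -2.2411093979324472
  bulge edge z21, minus 21: -2.137974059347126 -3.183204483084382
150 [308, 193, 23, 21, 374] [318.9, 203.2] [462.20105663 301.99036742 144.        ] tool 0.4512753730291266 -2.0142726892834935
  bulge edge z21, minus 21: -45.240178427489184 -2.9131882288602005
190 [310, 196, 19, 17, 244] [319.0, 203.7] [462.39745589 302.43499958 144.        ] tool -0.026446677176892565 -1.9245393581944916
  bulge edge z21, minus 21: -49.431369462531976 -2.790180262273964
```

Emit:
{"name": "jog_arm", "arguments": {
  "targets": [
    {"xyz": [0, -0.025, 0.4], "spin": 0},
    {"xyz": [0, 0, 0.5], "spin": 0},
    {"xyz": [0, 0, 0.5], "spin": 0},
    {"xyz": [0, 0, 0.35], "spin": 0},
    {"xyz": [0, 0, 0.1], "spin": 0},
    {"xyz": [0, 0, 0], "spin": 0},
    {"xyz": [0, 0, 0], "spin": 0},
    {"xyz": [0, 0, 0], "spin": 0},
    {"xyz": [0, 0, 0], "spin": 0},
    {"xyz": [0, 0, 0], "spin": 0}
  ]
}}

```text
time: 15.4
tool_pos: [462.5, 302.4, 90.2]
tcp_rot: [-3.141, 0.001, -2.172]
contact_force: [-0.1, 0.3, -0.8]
grip_width: 91.8
finger_force: 0.0
```

Emit:
{"name": "jog_arm", "arguments": {
  "targets": [
    {"xyz": [0, 0, 0], "spin": 0},
    {"xyz": [0, 0, 0], "spin": 0},
    {"xyz": [0, 0, 0], "spin": 0},
    {"xyz": [0, 0, 0], "spin": 0},
    {"xyz": [0, 0, 0], "spin": 0},
    {"xyz": [0, 0, 0], "spin": 0},
    {"xyz": [0, 0, 0], "spin": 0},
    {"xyz": [0, 0, 0], "spin": 0},
    {"xyz": [0, 0, 0], "spin": 0},
    {"xyz": [0, 0, 0], "spin": 0}
  ],
  "gripper": 0
}}

```text
time: 16.65
tool_pos: [462.5, 302.4, 89.9]
tcp_rot: [-3.142, 0.0, -2.172]
contact_force: [0.3, -1.0, 0.2]
grip_width: 27.6
finger_force: 30.0
```

Emit:
{"name": "jog_arm", "arguments": {
  "targets": [
    {"xyz": [0, 0, -0.3], "spin": 0},
    {"xyz": [0, 0, -0.6], "spin": 0},
    {"xyz": [0.27, -0.4, -0.35], "spin": 0},
    {"xyz": [0.27, -0.41, 0], "spin": 0},
    {"xyz": [0.27, -0.41, 0], "spin": 0},
    {"xyz": [0.27, -0.41, 0], "spin": 0},
    {"xyz": [0.27, -0.41, 0], "spin": 0},
    {"xyz": [0.27, -0.4, 0], "spin": 0},
    {"xyz": [0.27, -0.4, 0], "spin": 0},
    {"xyz": [0.27, -0.4, 0], "spin": 0}
  ]
}}

```text
time: 17.9
tool_pos: [578.5, 12.0, 189.7]
tcp_rot: [3.141, -0.0, -2.172]
contact_force: [0.1, 0.3, -1.5]
grip_width: 27.4
finger_force: 30.0
```

Emit:
{"name": "jog_arm", "arguments": {
  "targets": [
    {"xyz": [0, 0, 0.3], "spin": 0},
    {"xyz": [0, 0, 0], "spin": 0},
    {"xyz": [0, 0, 0], "spin": 0},
    {"xyz": [0, 0, 0], "spin": 0},
    {"xyz": [0, 0, 0], "spin": 0},
    {"xyz": [0, 0, 0], "spin": 0},
    {"xyz": [0, 0, 0], "spin": 0},
    {"xyz": [0, 0, 0], "spin": 0},
    {"xyz": [0, 0, 0], "spin": 0},
    {"xyz": [0, 0, 0], "spin": 0}
  ]
}}

```text
time: 19.15
tool_pos: [578.3, 13.2, 165.9]
tcp_rot: [3.142, 0.0, -2.172]
contact_force: [-0.3, -0.3, -1.2]
grip_width: 27.4
finger_force: 30.0
```

```bash
python3 m.py w7.png
python3 - <<'E'
from h import *
from plant import bot
c=bot.get_calibration("wrist");print(proj(c,[556.9,-20,30.5]))
E
```

```text
[578.34275229  13.16754113 165.88923982] [ 3.14156106e+00  7.85117668e-05 -2.17245964e+00] 27.355271701773862 29.992322777179652
(np.float64(319.9573329794181), np.float64(153.7926960345105))
```

View pics/w7.png

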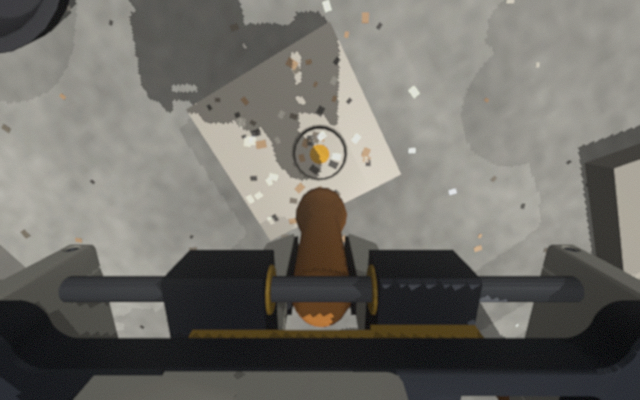

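The dot is at (320,153), seated inside the ring. The held ulekan runs from its cap at (320,320) to its bulge end at (321,187), and looks upright.

Run:
```python
from h import *
from plant import bot
o=bot.get_obs();c=bot.get_calibration("wrist");im=cv2.imread("pics/w7.png");h=cv2.cvtColor(im,cv2.COLOR_BGR2HSV)
t=o["tool_pos"];yaw=o["tcp_rot"][2];ax=np.array([np.cos(yaw),np.sin(yaw)]);ay=np.array([np.sin(yaw),-np.cos(yaw)])
T=lambda p:np.round([(p[:2]-t[:2])@ax,(p[:2]-t[:2])@ay],2)
m=(h[...,1]>130)&(h[...,2]>50);m[:140]=0;m[168:]=0;m[:,:305]=0;m[:,335:]=0
for s,ce in blobs(m,15):p=onz(c,*ce,30.5);print("dot",s,ce,p,T(p))
m=(h[...,2]<70);m[:115]=0;m[184:]=0;m[:,:288]=0;m[:,352:]=0
n,l,s,ce=cv2.connectedComponentsWithStats(m.astype(np.uint8));i=1+np.argmax(s[1:,4]);y,x=np.nonzero(l==i)
cnt=max(cv2.findContours((l==i).astype(np.uint8),0,1)[0],key=len)
P=np.array([onz(c,*q[0],26)[:2] for q in cnt],np.float32);e=cv2.fitEllipse(P);print("ring",s[i],e,T(np.array(e[0])))
m=(h[...,1]>90)&(h[...,2]>40);m[:170]=0;m[240:]=0;m[:,:285]=0;m[:,360:]=0
s,ce=max(blobs(m,100),key=lambda b:b[0][4]);f=t[2]-89.9
print("ulekan",s,ce)
mx=s[0]+s[2]/2-.5
for dz in(12,21,30):print("bulge tip",dz,T(onz(c,mx,s[1],f+dz))-[21,0])
```

```text
dot [311, 145, 18, 18, 262] [319.2, 153.6] [557.41876568 -20.59130067  30.5       ] [39.68 -1.89]
ring [293 127  39  32  69] ((557.7424926757812, -22.97457504272461), (47.12434005737305, 50.64180374145508), 93.07144927978516) [41.46 -3.5 ]
ulekan [295, 188, 52, 52, 2098] [321.1, 215.4]
bulge tip 12 [-2.11 -0.52]
bulge tip 21 [ 0.23 -0.5 ]
bulge tip 30 [ 2.58 -0.49]
```

Emit:
{"name": "jog_arm", "arguments": {
  "targets": [
    {"xyz": [0.25, -0.02, 0], "spin": 0},
    {"xyz": [0.245, 0, 0], "spin": 0},
    {"xyz": [0, 0, 0], "spin": 0},
    {"xyz": [0, 0, 0.25], "spin": 0},
    {"xyz": [0, 0, 0.2], "spin": 0},
    {"xyz": [0, 0, 0.07], "spin": 0},
    {"xyz": [0, 0, 0.01], "spin": 0},
    {"xyz": [0, 0, 0], "spin": 0},
    {"xyz": [0, 0, 0], "spin": 0},
    {"xyz": [0, 0, 0], "spin": 0}
  ]
}}

```text
time: 20.45
tool_pos: [557.4, -20.3, 123.9]
tcp_rot: [-3.141, 0.0, -2.172]
contact_force: [0.9, -0.2, -0.9]
grip_width: 27.5
finger_force: 30.0
```

```bash
python3 m.py w8.png
python3 - <<'E'
from h import *
from plant import bot
for i in range(4):
    bot.capture("top");o=bot.get_obs();print(o["tool_pos"].round(2),o["contact_force"].round(2))
im=cv2.imread("pics/w8.png")[90:350,190:450];s=bot.capture("scene")[140:230,235:335]
a=cv2.resize(im,(400,400));b=cv2.resize(s,(400,400));cv2.imwrite("pics/w8c.png",np.hstack([a,b]))
E
```

```text
[557.43273773 -20.33790904 123.87771621] [-3.14098269e+00  3.72286290e-04 -2.17230798e+00] 27.463963357583594 29.99252213332511
[557.33 -20.33 123.71] [ 1.66 -0.22 -1.36]
[557.3  -20.34 123.67] [ 0.45 -0.37 -0.9 ]
[557.28 -20.34 123.64] [-0.39 -0.05 -2.67]
[557.25 -20.32 123.58] [-0.7   0.33 -1.47]
```

View pics/w8c.png

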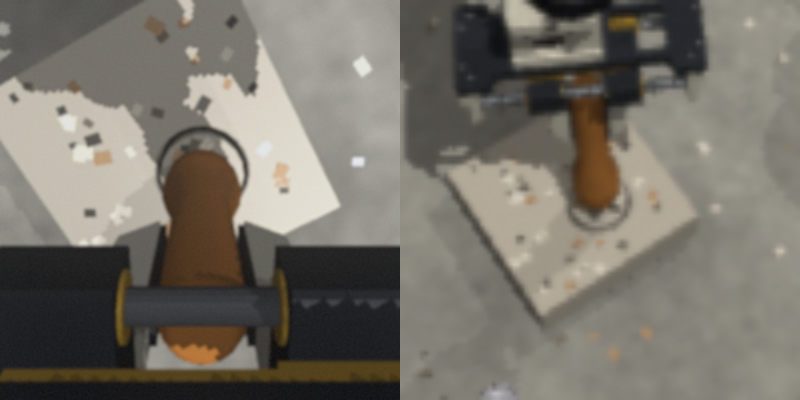

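The ulekan stands centred over the disc with the ring all round it. The foot is about 3 mm above the dot and there is no contact yet.

Emit:
{"name": "jog_arm", "arguments": {
  "targets": [
    {"xyz": [0, 0, 0.02], "spin": 0},
    {"xyz": [0, 0, 0.01], "spin": 0},
    {"xyz": [0, 0, 0.01], "spin": 0},
    {"xyz": [0, 0, 0.01], "spin": 0},
    {"xyz": [0, 0, 0.01], "spin": 0},
    {"xyz": [0, 0, 0], "spin": 0},
    {"xyz": [0, 0, 0], "spin": 0},
    {"xyz": [0, 0, 0], "spin": 0},
    {"xyz": [0, 0, 0], "spin": 0},
    {"xyz": [0, 0, 0], "spin": 0}
  ]
}}

```text
time: 22.0
tool_pos: [557.3, -20.3, 118.7]
tcp_rot: [-3.142, 0.0, -2.172]
contact_force: [-0.2, -0.8, 2.0]
grip_width: 27.5
finger_force: 30.0
```

```bash
cat > f.py <<'E'
from plant import bot
import numpy as np
L=[]
for i in range(10):
    bot.capture("top");o=bot.get_obs();L.append(np.r_[o["tool_pos"],o["contact_force"],o["moment"]])
print(np.mean(L,0).round(2),o["time"],o["grip_width"],o["tcp_rot"])
E
python3 f.py
```

```text
[ 5.5727e+02 -2.0350e+01  1.1873e+02 -4.8000e-01  4.4000e-01  9.9000e-01
  1.3000e-01  2.1000e-01  0.0000e+00] 22.5 27.06765160055048 [-3.14156630e+00  1.39705734e-04 -2.17243128e+00]
```

Emit:
{"name": "jog_arm", "arguments": {
  "targets": [
    {"xyz": [0, 0, 0.01], "spin": 0},
    {"xyz": [0, 0, 0.01], "spin": 0},
    {"xyz": [0, 0, 0], "spin": 0},
    {"xyz": [0, 0, 0], "spin": 0},
    {"xyz": [0, 0, 0], "spin": 0},
    {"xyz": [0, 0, 0], "spin": 0},
    {"xyz": [0, 0, 0], "spin": 0},
    {"xyz": [0, 0, 0], "spin": 0},
    {"xyz": [0, 0, 0], "spin": 0},
    {"xyz": [0, 0, 0], "spin": 0}
  ]
}}

```text
time: 23.75
tool_pos: [557.3, -20.4, 117.1]
tcp_rot: [-3.142, 0.0, -2.172]
contact_force: [-1.2, -0.4, 3.7]
grip_width: 27.7
finger_force: 30.0
```

```bash
python3 f.py
```

```text
[ 5.5727e+02 -2.0350e+01  1.1713e+02 -1.6000e-01  1.5000e-01  3.7500e+00
  1.6000e-01  2.4000e-01  1.0000e-02] 24.25 27.37599424600224 [-3.14155473e+00  1.02327344e-04 -2.17242862e+00]
```

```bash
python3 -c "
from plant import bot
print(bot.close_job())"
```

```text
the job is handed in; nothing more can be done
None
```

I handed the job in at about 24 s: the disc lies in the recess with its brass dot up, and the gripped ulekan stands upright on the dot, pressing with about 5 N; `close_job` returned no verdict.

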